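# Pack the reagent carrier in the fume hood

### The job

The digestion run is over: collect the four narrow-necked screw-cap reagent bottles from the worktop of the hood into the carrier, each standing fully down in the well made for its size, ready to go back to the acid cupboard. Leave the wide-mouth jar and the wash bottle standing where they are, and let go of everything at the end.

Things in the scene. Friction and masses are not known exactly. Their poses are not given: they have to be found in the camera images.
- bottle_large_center (a point): Largest of four narrow-necked round bottles, white, grey screw cap, loose, upright. 72 mm across, 154 mm tall; straight to 98 mm, sloping shoulder to 118, neck 32 mm across, then the cap, 38 mm across, 26 high: grip there (cap's mid-height 64 mm above this point). Foot edge bevelled 4 mm. Point: on the axis, half-way up (77 mm over the underside); z up.
- bottle_medium_center (a point): Second largest of four narrow-necked round bottles, white, grey screw cap, loose, upright. 58 mm across, 128 mm tall; straight to 78 mm, sloping shoulder to 94, neck 28 mm across, then the cap, 34 mm across, 24 high: grip there (cap's mid-height 52 mm above this point). Foot edge bevelled 4 mm. Point: on the axis, half-way up (64 mm over the underside); z up.
- bottle_small_center (a point): Second smallest of four narrow-necked round bottles, white, grey screw cap, loose, upright. 44 mm across, 102 mm tall; straight to 58 mm, sloping shoulder to 70, neck 22 mm across, then the cap, 28 mm across, 22 high: grip there (cap's mid-height 40 mm above this point). Foot edge bevelled 4 mm. Point: on the axis, half-way up (51 mm over the underside); z up.
- bottle_tiny_center (a point): Smallest of four narrow-necked round bottles, white, grey screw cap, loose, upright. 30 mm across, 78 mm tall; straight to 40 mm, sloping shoulder to 48, neck 16 mm across, then the cap, 22 mm across, 20 high: grip there (cap's mid-height 29 mm above this point). Foot edge bevelled 4 mm. Point: on the axis, half-way up (39 mm over the underside); z up.
- insert_large: Grey block 98 x 98 x 46 mm with a round well 86 mm wide, 40 deep: largest of four, for the largest bottle. Fixed in the white carrier tray (212 mm square, rim 30 high, ledges 21 wide on two sides) that holds the four blocks two by two, 100 mm apart, in any order. Origin: centre of its underside, 4 mm above the bench; well floor at z = 6 mm, mouth at 46 (3 mm chamfer).
- insert_medium: Grey block 98 x 98 x 46 mm with a round well 70 mm wide, 40 deep: second largest of four, for the second largest bottle. Fixed in the white carrier tray (212 mm square, rim 30 high, ledges 21 wide on two sides) that holds the four blocks two by two, 100 mm apart, in any order. Origin: centre of its underside, 4 mm above the bench; well floor at z = 6 mm, mouth at 46 (3 mm chamfer).
- insert_small: Grey block 98 x 98 x 46 mm with a round well 56 mm wide, 40 deep: second smallest of four, for the second smallest bottle. Fixed in the white carrier tray (212 mm square, rim 30 high, ledges 21 wide on two sides) that holds the four blocks two by two, 100 mm apart, in any order. Origin: centre of its underside, 4 mm above the bench; well floor at z = 6 mm, mouth at 46 (3 mm chamfer).
- insert_tiny: Grey block 98 x 98 x 46 mm with a round well 43 mm wide, 40 deep: smallest of four, for the smallest bottle. Fixed in the white carrier tray (212 mm square, rim 30 high, ledges 21 wide on two sides) that holds the four blocks two by two, 100 mm apart, in any order. Origin: centre of its underside, 4 mm above the bench; well floor at z = 6 mm, mouth at 46 (3 mm chamfer).
- jar_center (a point): Look-alike that does not belong: round wide-mouth jar of the same white plastic, 58 mm across, 98 mm tall, its grey cap (56 mm) nearly as wide as its body. Loose, upright. Point: on the axis, half-way up (49 mm above the underside).
- wash_bottle_center (a point): Look-alike that does not belong: wash bottle of the same white plastic, 58 mm across, 124 mm tall to the top of its grey cap (36 mm), with a thin bent spout that rises to 153 mm and reaches 57 mm from the axis along its own +x. Loose, upright. Point: on the axis, 62 mm above the underside.
Mind the look-alikes: they are no part of the job. What is shaped like the insert_small but red or turquoise is not meant. What is shaped like the part that bears bottle_medium_center but green is not meant.

How it is judged:
By the outcome, as a careful person would: the job done as asked, in the order asked, and still so for the second after the job is handed in, with the robot touching nothing.
It also fails if it takes over 109 s, if anything falls off the work surface, if the arm or the gripper's body presses on something with over 40 N, if the wrist force passes 120 N, or if a joint passes its speed limit or range.

### The arm

A 7-joint arm with a two-finger parallel gripper is mounted at the origin on the work surface. World frame = base frame: x ahead of the robot, y to its left, z up, the work surface at z = 0. Lengths are in mm, angles in rad, forces in N, time in s.
With the tool pointing down it reaches from about 350 to 900 mm from the base axis. Payload 8.1 kg.
Tool frame: the origin (TCP) lies at the very end of the fingers, on their centre line; the grasp point (between the pads) lies 19 mm behind it (bot.grip_point_offset is the distance from the TCP to the grasp point, in mm); z points along the fingers, y is the line along which they close (so a half turn about z gives the same grasp; the last joint's range is limited). The gripper opens to 92 mm and grips with 3 to 60 N. Pads are 19 mm wide; open, the fingers measure 130 mm over their backs; the gripper's body (75 mm by 190 mm) begins 47 mm behind the grasp point.
Start: joints at [1.052, 0.434, 0.025, 1.573, -0.012, 1.134, -0.075], TCP at [252.43, -571.77, 226.742] pointing down, gripper open.
Joint ranges: [-2.62, 2.62], [-0.44, 2.09], [-1.27, 1.32], [0.08, 2.57], [-1.32, 4.46], [0.12, 2], [-2.74, 2.74]. Speed limits (rad/s): [2.22, 2.22, 3.01, 3.01, 3.14, 3.14, 3.14].

### API

Orientations are given as a unit quaternion [w, x, y, z].
In Python, from station import telemetry, optics, job, bot gives the robot as it stands.
- The arm moves only by the tool drive_tool, never from a script. Its arguments are lists of equal length, an entry for each row: "jaw": the closure, from -1 (fully open) to 1 (shut); "delta_pos": the shift along the world's x, y, z in units of 20 cm (1.0 is 20 cm), a list of three; "roll": the turn about the world's z in units of 0.1 rad (1.0 is 0.1 rad). In form: {"jaw": [jaw, ...], "delta_pos": [[x, y, z], ...], "roll": [roll, ...]}. A call has exactly 10 rows; each row shifts and turns the commanded pose from where the row before left it; what a row does not reach is not made up. A row lasts 1/12 s, in which the tool goes at most 41.7 mm and 7.16 degrees, less where a joint would pass 70% of its speed; a pose out of reach is approached as far as the arm can. A call with a number of a shift or a turn outside -1 to 1 is refused whole. A call with a gripper value outside its range is refused whole. The fingers move at their own pace and stop on an object; the grip force is fixed at half the most. Time passes only in rows, so rows that do not move let the fingers close, or fill a call up. It gives the time, the measured TCP pose, the force, the opening and the grip force at its end, in the units of the state.
- telemetry.get_state(): the state, without advancing time (a new reading comes with each control period).
- optics.get_image(name): name is "side" or "top" or "wrist"; returns a dict with "image" (400x640x3 uint8, red, green, blue), "fov_y" (degrees; the focal length in pixels is half the picture's height over the tangent of half this angle, whatever the lens; pixels are square), "cx", "cy" (the principal point, pixels), "R" (3x3) and "t" (3): a world point X has camera coordinates R X + t. Camera axes: x right, y down, z forward; pixel columns grow to the right and rows downward; lengths in mm; the calibration is good to about 2 mm. A picture is of the moment at which its call begins. There is no depth.
- job.close_job(): hands the job in; it is judged then, once.
Trained networks look in a picture, given as the dict that the camera call returned (one of the last four; its "shot" number tells which), for a name from the list of things; names that differ only in an ending like _2 or _b are one class to them, and where a whole thing is asked for, a point or a joint stands for the part that bears it (a point fixed in the world has none). Each returns a list of dicts, best first, with "conf" (0 to 1); they miss things now and then, are a little off and sometimes report something else, mostly with a low value. They report only what shows in the picture. A call takes as long as a camera call. They do not tell look-alikes from the thing itself.
- optics.find_in(picture, target): "at" ([x, y, z] in mm, in world coordinates, good to about 4 mm: the middle of the surface that is visible of it).
The state is a dict: "clock": time; "joint_positions": joint angles; "joint_vel": joint speeds; "joint_efforts": joint torques, N m; "tcp_pos": TCP position; "tool_rot": TCP orientation; "contact_force": force on the tool from outside, world axes, zero at the start; "wrist_torque": the same for the moment, N m; "gripper_width": finger opening in mm; "finger_force": force on a finger pad.
Only numpy, scipy, OpenCV 4.12 (cv2) and the standard library are available. Lean on these libraries where they do the work, as an engineer would, in place of code of your own. Each camera call takes 0.05 s, during which the arm holds its last target. There are 200 camera calls.

## Working session

There is one attempt and no reset: what is moved stays moved. The work goes in short steps, Python scripts to look and compute and a tool call to move; the robot and the scene stay as the last step left them, time stands still between calls to the robot, and variables do not carry over. Pictures are saved under pics/ and viewed, at most 14 in all, crops included, and the job is handed in when it is done.

Besides the shell and the picture viewer there is one more tool, called after "Call:" as name([rows], argument=value, ...), one row to a line, values as JSON. drive_tool: Moves the arm, as the interface text tells. Shifts and turns lie within -1 to 1; 1 stands for 20 cm of shift or 0.1 rad of turn. Its arguments: {"type":"object","properties":{"jaw":{"type":"array"},"delta_pos":{"type":"array"},"roll":{"type":"array"}},"required":["jaw","delta_pos","roll"]}

```bash
mkdir -p pics
cat > h.py <<'E'
import numpy as np, cv2
from station import telemetry, optics, job, bot
def shot(cam,name):
    p=optics.get_image(cam); cv2.imwrite(f'pics/{name}.png',p['image'][:,:,::-1]); return p
def f(p): return 200/np.tan(np.radians(p['fov_y'])/2)
def proj(p,X):
    c=np.array(p['R'])@np.array(X,float)+np.array(p['t']); return f(p)*c[:2]/c[2]+[p['cx'],p['cy']]
def ray(p,uv,z):
    R=np.array(p['R']);t=np.array(p['t']);o=-R.T@t
    d=R.T@np.array([(uv[0]-p['cx'])/f(p),(uv[1]-p['cy'])/f(p),1]); return o+d*(z-o[2])/d[2]
N=['bottle_large_center','bottle_medium_center','bottle_small_center','bottle_tiny_center','insert_large','insert_medium','insert_small','insert_tiny','jar_center','wash_bottle_center']
E
python3 - <<'E'
from h import *
for c in ['top','side']:
    p=shot(c,c+'0'); print(c,p['fov_y'],p['cx'],p['cy'],-np.array(p['R']).T@p['t'])
    for n in N:
        for d in optics.find_in(p,n)[:3]: print(n,np.round(d['at']),round(d['conf'],2),np.round(proj(p,d['at'])))
s=telemetry.get_state(); print(s)
E
```

```text
top 52.62944875755825 320.4274560823348 202.23447105344366 [ 316.66297364  -17.27042814 1143.80640683]
bottle_large_center [ 428. -278.  109.] 0.59 [433. 223.]
bottle_large_center [499. 433. 101.] 0.53 [160. 201.]
bottle_medium_center [608. 282.  84.] 0.9 [219. 162.]
bottle_medium_center [607. 382.  83.] 0.63 [183. 163.]
bottle_medium_center [ 428. -276.  108.] 0.62 [432. 223.]
bottle_small_center [ 624. -290.   64.] 0.72 [429. 153.]
bottle_tiny_center [432. 270.  55.] 0.41 [225. 227.]
bottle_tiny_center [600.  71.  52.] 0.41 [298. 166.]
insert_large [522. -51.  11.] 0.7 [342. 195.]
insert_medium [598.  68.  54.] 0.83 [299. 166.]
insert_small [317. 132.  46.] 0.91 [276. 269.]
insert_small [497.  44.  46.] 0.83 [308. 202.]
insert_small [ 322. -141.   42.] 0.67 [378. 266.]
jar_center [496. 431. 101.] 0.88 [161. 202.]
wash_bottle_center [ 484. -429.   91.] 0.84 [488. 201.]
side 48.30257393061353 320.6640208369298 203.75953113476405 [118.46456808 822.45921532 749.96925327]
bottle_large_center [ 432. -269.   76.] 0.65 [379. 160.]
bottle_large_center [494. 460.  84.] 0.29 [216. 346.]
bottl
[... 892 characters left out ...]
 1.57319928, -0.01158403,
        1.13397896, -0.075107  ]), 'joint_vel': array([-9.11504398e-05, -1.53940681e-03, -6.50582156e-04,  4.69334707e-04,
       -2.65202342e-04, -9.21842644e-04,  4.30985371e-05]), 'joint_efforts': array([ 1.00489393e-03, -6.67691875e+01,  9.84244756e-01, -3.14810157e+01,
       -6.08392898e-02,  3.26987298e-02,  8.25480186e-06]), 'tcp_pos': array([ 252.4207046 , -571.78283215,  226.73863557]), 'tool_rot': array([ 2.95028227e-05,  9.78477174e-01,  2.06355081e-01, -4.77320604e-06]), 'contact_force': array([ 0.30026407,  0.09092869, -0.12381079]), 'wrist_torque': array([ 0.04953931, -0.01642113,  0.00207535]), 'finger_force': 0.0, 'gripper_width': 91.68050131275811}
```

Run:
```python
import cv2
a=cv2.imread('pics/top0.png')[100:330,110:540]; cv2.imwrite('pics/topc.png',cv2.resize(a,(800,428),interpolation=cv2.INTER_CUBIC))
```

```text
(no output)
```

View pics/topc.png

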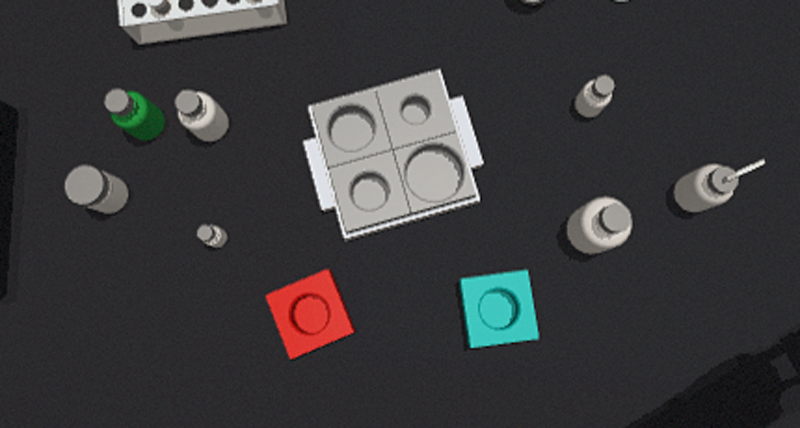

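View pics/side0.png

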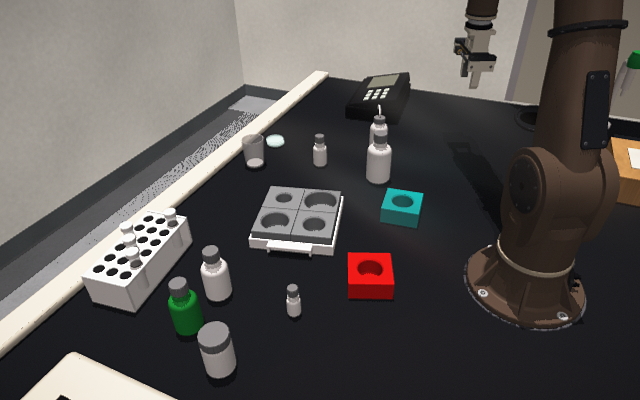

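The top crop shows the carrier (wells: medium at about (352,128), tiny (415,109), small (370,191), large (434,172)). The bottle caps are at: large (614,217), medium (188,102), small (604,84), tiny (206,231). The side view agrees: medium cap (210,254), tiny (292,290), small (320,138), large (380,140).

Run:
```python
from h import *
p=optics.get_image('top'); s=optics.get_image('side')
k=.5375
g=lambda u,v:(110+u*k-.25,100+v*k-.25)
for n,uv,z,c in [('L',(614,217),154,(380,135)),('M',(188,102),128,(209,250)),('S',(604,84),102,(320,136)),('T',(206,231),78,(292,287))]:
    print(n,ray(p,g(*uv),z).round(1),ray(s,c,z).round(1))
W={}
for n,uv in dict(M=(352,128),T=(415,109),S=(370,191),L=(434,172)).items(): W[n]=ray(p,g(*uv),50)[:2]; print(n,W[n].round(1))
for uv in [(309,105),(440,69),(480,200),(345,235)]: print(ray(p,g(*uv),50).round(1))
# rigid fit
A=np.array([[0,0],[1,0],[0,1],[1,1]])*100-50.
B=np.array([W[x] for x in 'MTSL']); c=B.mean(0)
U,_,V=np.linalg.svd(A.T@(B-c)); R=(U@V); print('fit',(A@R+c).round(1),c)
```

```text
L [ 437.5 -284.2  154. ] [ 434.9 -274.8  154. ]
M [615.3 292.7 128. ] [619.  293.9 128. ]
S [ 634.9 -296.3  102. ] [ 630.9 -294.9  102. ]
T [438.2 276.7  78. ] [437.5 277.7  78. ]
M [592.   68.1]
T [619.  -26.8]
S [495.9  42.2]
L [522.4 -52.7]
[629.1 132.6  50. ]
[680.4 -65.8  50. ]
[ 479.2 -119.    50. ]
[431.5  79.6  50. ]
fit [[592.3  69.2]
 [618.8 -27.2]
 [495.8  42.6]
 [522.4 -53.8]] [557.32514009   7.69210327]
```

Call:
drive_tool([
  [0.05,0.19,0.005],
  [0.05,0.19,0.005],
  [0.05,0.19,0.005],
  [0.05,0.19,0.005],
  [0.05,0.19,0.005],
  [0.05,0.19,0.005],
  [0.05,0.19,0.005],
  [0.05,0.19,0.005],
  [0.05,0.19,0.005],
  [0.05,0.19,0.005],
], jaw=[-1,-1,-1,-1,-1,-1,-1,-1,-1,-1], roll=[0,0,0,0,0,0,0,0,0,0])

```text
clock: 2.03
tcp_pos: [352.5, -190.0, 237.1]
tool_rot: [0.0, 0.978, 0.206, 0.0]
contact_force: [0.5, 0.3, 0.3]
gripper_width: 91.8
finger_force: 0.0
```

Call:
drive_tool([
  [0.04,0.2,0],
  [0.04,0.2,0],
  [0.04,0.2,0],
  [0.04,0.2,0],
  [0.04,0.2,0],
  [0.04,0.2,0],
  [0.04,0.2,0],
  [0.04,0.2,0],
  [0.04,0.2,0],
  [0.04,0.15,0],
], jaw=[-1,-1,-1,-1,-1,-1,-1,-1,-1,-1], roll=[0,0,0,0,0,0,0,0,0,0])

```text
clock: 2.87
tcp_pos: [432.3, 201.9, 237.2]
tool_rot: [-0.001, 0.978, 0.207, 0.001]
contact_force: [0.1, 0.4, -0.4]
gripper_width: 92.2
finger_force: 0.0
```

Run:
```python
from h import *
p=shot('wrist','w1'); print(telemetry.get_state()['tcp_pos'],-np.array(p['R']).T@p['t'])
for n in ['bottle_tiny_center']:
    for d in optics.find_in(p,n)[:3]: print(n,np.round(d['at']),round(d['conf'],2),np.round(proj(p,d['at'])))
print(proj(p,[438,277,78]))
```

```text
[433.23184442 207.31728377 237.47947434] [497.68281887 231.12658431 395.72034908]
bottle_tiny_center [446. 274.  72.] 0.64 [266. 150.]
[259.74105766 156.41601608]
```

View pics/w1.png

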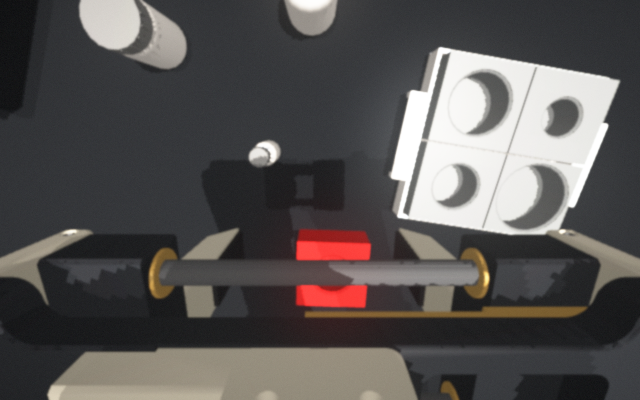

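Call:
drive_tool([
  [0.006,0.0875,-0.1],
  [0.006,0.0875,-0.1],
  [0.006,0.0875,-0.1],
  [0.006,0.0875,-0.1],
  [0,0,-0.1],
  [0,0,-0.1],
  [0,0,-0.1],
  [0,0,-0.1],
  [0,0,-0.1],
  [0,0,-0.04],
], jaw=[-1,-1,-1,-1,-1,-1,-1,-1,-0.5,-0.5], roll=[0,0,0,0,0,0,0,0,0,0])

```text
clock: 3.8
tcp_pos: [436.4, 266.8, 46.6]
tool_rot: [0.001, 0.979, 0.206, -0.001]
contact_force: [-0.2, -0.3, -0.5]
gripper_width: 82.7
finger_force: 0.0
```

Call:
drive_tool([
  [0,0,0],
  [0,0,0],
  [0,0,0],
  [0,0,0],
  [0,0,0],
  [0,0,0],
  [0,0,0],
  [0,0,0],
  [0,0,0],
  [0,0,0],
], jaw=[1,1,1,1,1,1,1,1,1,1], roll=[0,0,0,0,0,0,0,0,0,0])

```text
clock: 4.63
tcp_pos: [437.3, 268.3, 48.8]
tool_rot: [0.0, 0.978, 0.206, 0.0]
contact_force: [-0.2, 0.7, 0.2]
gripper_width: 21.8
finger_force: 29.9
```

Call:
drive_tool([
  [0,0,0.05],
  [0,0,0.1],
  [0,0,0.1],
  [0,0,0.1],
  [0.05,-0.085,0.05],
  [0.09,-0.15,0],
  [0.09,-0.15,0],
  [0.09,-0.15,0],
  [0.09,-0.15,0],
  [0.09,-0.15,0],
], jaw=[1,1,1,1,1,1,1,1,1,1], roll=[0,0,0,0,0,0,0,0,0,0])

```text
clock: 5.47
tcp_pos: [537.8, 99.7, 129.6]
tool_rot: [0.0, 0.978, 0.206, 0.0]
contact_force: [-0.2, 0.8, -1.0]
gripper_width: 21.9
finger_force: 29.9
```

Call:
drive_tool([
  [0.09,-0.15,0],
  [0.09,-0.15,0],
  [0.09,-0.15,0],
  [0.07,-0.12,0],
  [0.05,-0.08,0],
  [0,0,0],
  [0,0,0],
  [0,0,0],
  [0,0,0],
  [0,0,0],
], jaw=[1,1,1,1,1,1,1,1,1,1], roll=[0,0,0,0,0,0,0,0,0,0])

```text
clock: 6.3
tcp_pos: [614.8, -27.3, 129.1]
tool_rot: [-0.0, 0.978, 0.207, 0.0]
contact_force: [0.1, -0.0, -0.6]
gripper_width: 22.0
finger_force: 29.9
```

Run:
```python
from h import *
p=shot('wrist','w2'); t=telemetry.get_state()['tcp_pos'];print(t)
print(proj(p,t),proj(p,[619,-27,50]),proj(p,[t[0]+3.8,t[1]+1.7,t[2]-49]))
q=shot('side','s2')
print(proj(q,[619,-27,50]),proj(q,[t[0]+3.8,t[1]+1.7,t[2]-49]))
a=q['image'][130:270,210:390,::-1]; a=cv2.resize(a,None,fx=3,fy=3,interpolation=2)
b=cv2.resize(p['image'][:,:,::-1],None,fx=.4,fy=.4); 
b=p['image'][60:340,100:360,::-1]; h=a.shape[0]
b=cv2.resize(b,(int(260*h/280*.6),int(h*.6))); o=np.zeros((h,800,3),np.uint8); o[:,:540]=a; o[:b.shape[0],545:545+b.shape[1]]=b[:,:255]
cv2.imwrite('pics/c2.png',o)
```

```text
[614.88325138 -27.5464688  129.02146315]
[319.44045315 244.80573616] [320.47915112 203.01336765] [319.21879564 213.43451409]
[283.89467158 197.34485981] [283.05289583 188.42784333]
```

View pics/w2.png

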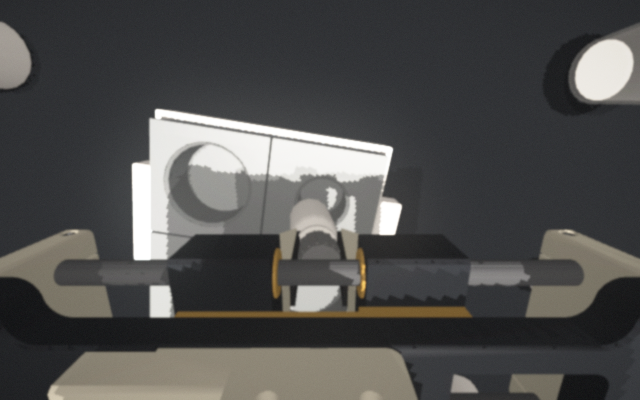

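View pics/c2.png

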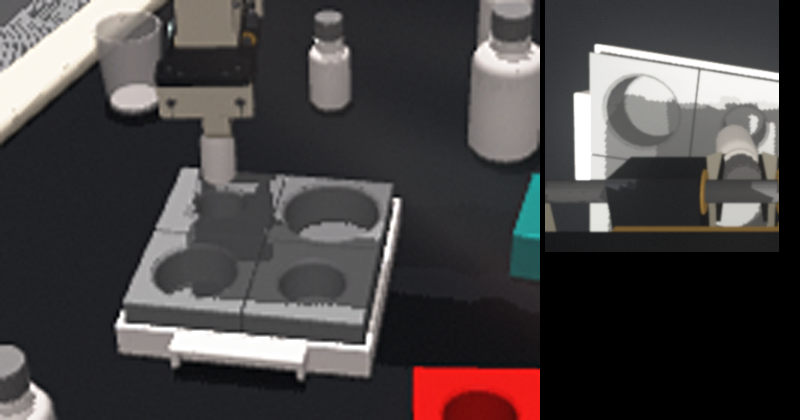

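Call:
drive_tool([
  [0.015,-0.015,0],
  [0,0,-0.05],
  [0,0,-0.05],
  [0,0,-0.05],
  [0,0,-0.05],
  [0,0,-0.05],
  [0,0,-0.05],
  [0,0,-0.04],
  [0,0,0],
  [0,0,0],
], jaw=[1,1,1,1,1,1,1,1,1,1], roll=[0,0,0,0,0,0,0,0,0,0])

```text
clock: 7.23
tcp_pos: [618.0, -31.6, 60.2]
tool_rot: [-0.0, 0.978, 0.207, -0.0]
contact_force: [-0.1, 0.8, 0.1]
gripper_width: 21.9
finger_force: 30.1
```

Call:
drive_tool([
  [0,0,0],
  [0,0,0],
  [0,0,0],
  [0,0,0.02],
  [0,0,0.1],
  [0,0,0.15],
  [0,0,0.15],
  [0,0,0.18],
  [0,-0.1,0.15],
  [0,-0.2,0],
], jaw=[-1,-1,-1,-1,-1,-1,-1,-1,-1,-1], roll=[0,0,0,0,0,0,0,0,0,0])

```text
clock: 8.07
tcp_pos: [622.0, -85.1, 219.0]
tool_rot: [-0.0, 0.978, 0.211, 0.006]
contact_force: [2.0, 0.5, 0.4]
gripper_width: 83.5
finger_force: 0.0
```

Run:
```python
from h import *
p=optics.get_image('wrist'); t=telemetry.get_state()['tcp_pos'];print(t)
q=optics.get_image('side')
print(proj(q,[619,-27,88]),proj(p,[632,-295,102]),proj(p,[619,-27,88]))
for d in optics.find_in(p,N[2])[:3]: print(d['at'],d['conf'],proj(p,d['at']))
a=cv2.resize(q['image'][130:270,210:390,::-1],(400,311),interpolation=2)
b=cv2.resize(p['image'][:,:,::-1],(400,250)); o=np.zeros((311,800,3),np.uint8); o[:,:400]=a; o[:250,400:]=b
cv2.imwrite('pics/c3.png',o)
```

```text
[ 620.33013772 -100.89228037  215.14143869]
[282.94929065 185.69184124] [498.74515002 266.79358061] [266.50577958 174.80246964]
[646.3, -281.4, 29.7] 0.82 [461.9605991  227.44890559]
```

View pics/c3.png

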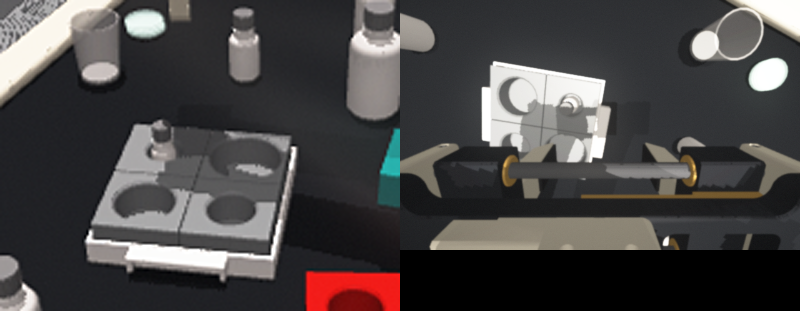

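Call:
drive_tool([
  [-0.04,-0.173,0.017],
  [-0.04,-0.173,0.017],
  [-0.04,-0.173,0.017],
  [-0.04,-0.173,0.017],
  [-0.04,-0.173,0.017],
  [-0.04,-0.173,0.017],
  [0,0,0],
  [0,0,0],
  [0,0,0],
  [0,0,0],
], jaw=[-1,-1,-1,-1,-1,-1,-1,-1,-1,-1], roll=[0,0,0,0,0,0,0,0,0,0])

```text
clock: 9.05
tcp_pos: [570.8, -297.2, 231.1]
tool_rot: [-0.001, 0.978, 0.208, 0.0]
contact_force: [-0.4, 0.7, 0.7]
gripper_width: 91.8
finger_force: 0.0
```

Run:
```python
from h import *
p=shot('wrist','w4'); t=telemetry.get_state()['tcp_pos'];print(t)
print(proj(p,[632,-295,102]),proj(p,[436,-280,154]))
for d in optics.find_in(p,N[2])[:3]: print(d['at'],d['conf'],proj(p,d['at']))
```

```text
[ 570.83829418 -297.25894094  231.1428319 ]
[341.69625034 138.3567311 ] [247.37273555 320.85490684]
[633.0, -294.0, 105.8] 0.82 [341.51387018 137.19042476]
```

View pics/w4.png

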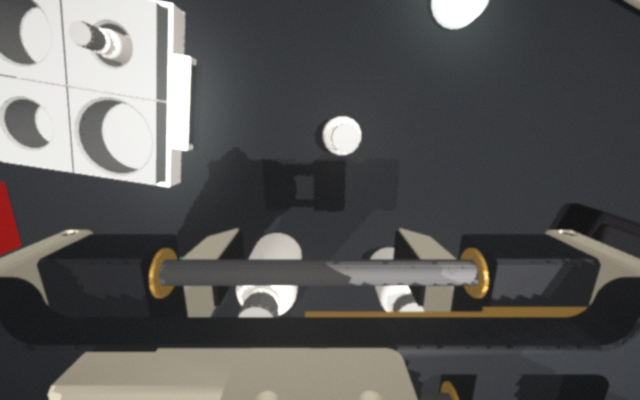

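Call:
drive_tool([
  [0.076,0.003,-0.05],
  [0.076,0.003,-0.05],
  [0.076,0.003,-0.05],
  [0.076,0.003,-0.05],
  [0,0,-0.1],
  [0,0,-0.1],
  [0,0,-0.1],
  [0,0,-0.1],
  [0,0,-0.1],
  [0,0,-0.095],
], jaw=[-1,-1,-1,-1,-1,-1,-1,-1,-1,-1], roll=[0,0,0,0,0,0,0,0,0,0])

```text
clock: 9.98
tcp_pos: [631.3, -295.5, 71.0]
tool_rot: [-0.0, 0.978, 0.207, -0.0]
contact_force: [0.0, 0.6, -0.1]
gripper_width: 91.7
finger_force: 0.0
```

Call:
drive_tool([
  [0,0,0],
  [0,0,0],
  [0,0,0],
  [0,0,0],
  [0,0,0],
  [0,0,0],
  [0,0,0],
  [0,0,0],
  [0,0,0],
  [0,0,0],
], jaw=[1,1,1,1,1,1,1,1,1,1], roll=[0,0,0,0,0,0,0,0,0,0])

```text
clock: 10.82
tcp_pos: [631.0, -297.1, 72.2]
tool_rot: [0.0, 0.978, 0.206, 0.0]
contact_force: [0.7, -0.2, 1.1]
gripper_width: 29.8
finger_force: 0.1
```

Call:
drive_tool([
  [0,0,0],
  [0,0,0],
  [0,0,0.05],
  [0,0,0.1],
  [0,0,0.12],
  [0,0,0.12],
  [0,0,0.12],
  [-0.03,0.08,0.04],
  [-0.06,0.15,0],
  [-0.07,0.175,0],
], jaw=[1,1,1,1,1,1,1,1,1,1], roll=[0,0,0,0,0,0,0,0,0,0])

```text
clock: 11.65
tcp_pos: [599.2, -217.3, 183.4]
tool_rot: [0.001, 0.979, 0.205, 0.001]
contact_force: [1.5, 1.2, -1.5]
gripper_width: 27.1
finger_force: 30.0
```

Call:
drive_tool([
  [-0.07,0.175,0],
  [-0.07,0.175,0],
  [-0.07,0.175,0],
  [-0.07,0.175,0],
  [-0.07,0.175,0],
  [-0.07,0.175,0],
  [-0.06,0.15,0],
  [-0.035,0.093,0],
  [0,0,0],
  [0,0,0],
], jaw=[1,1,1,1,1,1,1,1,1,1], roll=[0,0,0,0,0,0,0,0,0,0])

```text
clock: 12.48
tcp_pos: [495.8, 43.8, 183.0]
tool_rot: [0.0, 0.978, 0.208, 0.0]
contact_force: [1.3, -0.6, -1.1]
gripper_width: 27.4
finger_force: 30.0
```

```bash
cat >> h.py <<'E'
def hold(name,w,zb):
    p=optics.get_image('wrist'); t=telemetry.get_state()['tcp_pos'];print(t)
    q=optics.get_image('side'); B=[t[0],t[1],t[2]-zb]; W=[*w,50]
    sw,sb,pw,pb=proj(q,W),proj(q,B),proj(p,W),proj(p,B); print('side well',sw,'foot',sb,'wrist well',pw,'foot',pb)
    x0,y0=int(sw[0]-90),int(sw[1]-80)
    a=cv2.resize(q['image'][y0:y0+140,x0:x0+180,::-1],(400,311),interpolation=2)
    b=cv2.resize(p['image'][60:311,120:520,::-1],(400,251)); o=np.zeros((311,800,3),np.uint8); o[:,:400]=a; o[:251,400:]=b
    cv2.imwrite(f'pics/{name}.png',o)
    print('crop side well',(sw-[x0,y0])/.45,'foot',(sb-[x0,y0])/.45,'wrist well',pw-[120,60]+[400,0],'foot',pb-[120,60]+[400,0])
E
python3 -c "
from h import *
hold('c5',(495.8,42.6),72)"
```

```text
[496.27304525  42.37850667 182.70931837]
side well [314.58510788 223.43373762] foot [313.81453483 203.76493184] wrist well [319.69241046 193.23548267] foot [320.51729824 209.86783333]
crop side well [201.30023974 178.74163916] foot [199.58785519 135.03318187] wrist well [599.69241046 133.23548267] foot [600.51729824 149.86783333]
```

View pics/c5.png

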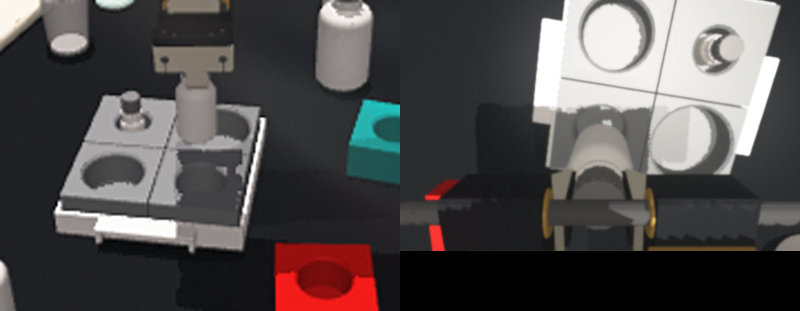

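Call:
drive_tool([
  [0,0,-0.05],
  [0,0,-0.07],
  [0,0,-0.07],
  [0,0,-0.07],
  [0,0,-0.06],
  [0,0,-0.06],
  [0,0,-0.06],
  [0,0,-0.05],
  [0,0,0],
  [0,0,0],
], jaw=[1,1,1,1,1,1,1,1,1,1], roll=[0,0,0,0,0,0,0,0,0,0])

```text
clock: 13.42
tcp_pos: [495.8, 42.1, 83.5]
tool_rot: [-0.0, 0.979, 0.206, -0.001]
contact_force: [0.1, 0.4, -1.1]
gripper_width: 27.6
finger_force: 30.0
```

Call:
drive_tool([
  [0,0,-0.005],
  [0,0,0],
  [0,0,0],
  [0,0,0.02],
  [0,0,0.1],
  [0,0,0.15],
  [0,0,0.15],
  [0,0,0.18],
  [0.02,0.1,0.15],
  [0.05,0.18,0],
], jaw=[-1,-1,-1,-1,-1,-1,-1,-1,-1,-1], roll=[0,0,0,0,0,0,0,0,0,0])

```text
clock: 14.25
tcp_pos: [512.7, 96.2, 239.7]
tool_rot: [0.001, 0.979, 0.203, 0.004]
contact_force: [2.2, -0.1, 0.7]
gripper_width: 88.7
finger_force: 0.0
```

Call:
drive_tool([
  [0.05,0.18,0],
  [0.05,0.18,0],
  [0.05,0.18,0],
  [0.05,0.18,0],
  [0.05,0.18,0],
  [0,0.03,0],
  [0,0,0],
  [0,0,0],
  [0,0,0],
  [0,0,0],
], jaw=[-1,-1,-1,-1,-1,-1,-1,-1,-1,-1], roll=[0,0,0,0,0,0,0,0,0,0])

```text
clock: 15.08
tcp_pos: [560.4, 282.6, 233.4]
tool_rot: [0.001, 0.979, 0.205, 0.0]
contact_force: [0.7, -0.6, 0.4]
gripper_width: 91.7
finger_force: 0.0
```

Run:
```python
from h import *
p=shot('wrist','w6'); t=telemetry.get_state()['tcp_pos'];print(t)
print(proj(p,[617,293.3,128]))
for d in optics.find_in(p,N[1])[:3]: print(d['at'],d['conf'],proj(p,d['at']))
q=optics.get_image('side'); print('crop seated small cap top',(proj(q,[496,42,112])-[240,150])*2.2)
a=q['image'][150:270,240:420,::-1]
o=np.zeros((400,800,3),np.uint8);o[:,:480]=cv2.resize(p['image'][:333,:400,::-1],(480,400));o[:213,480:]=cv2.resize(a,(320,213))
cv2.imwrite('pics/c6.png',o)
```

```text
[560.41741138 282.78322201 233.45990692]
[332.73359215 140.53369759]
[621.8, 379.2, 99.1] 0.91 [253.52575202  98.29582299]
[618.7, 298.8, 103.8] 0.79 [327.19970418 135.20941906]
crop seated small cap top [162.73167398 117.20428781]
```

View pics/c6.png

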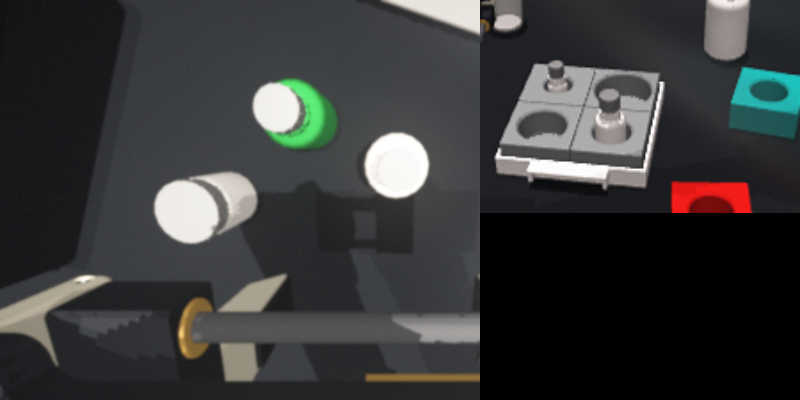

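Call:
drive_tool([
  [0.0725,0.014,-0.02],
  [0.0725,0.014,-0.02],
  [0.0725,0.014,-0.02],
  [0.0725,0.014,-0.02],
  [0,0,-0.1],
  [0,0,-0.1],
  [0,0,-0.1],
  [0,0,-0.1],
  [0,0,-0.1],
  [0,0,-0.1],
], jaw=[-1,-1,-1,-1,-1,-1,-1,-1,-1,-1], roll=[0,0,0,0,0,0,0,0,0,0])

```text
clock: 16.07
tcp_pos: [618.2, 295.0, 96.4]
tool_rot: [0.0, 0.979, 0.206, 0.0]
contact_force: [-0.4, -0.9, -0.1]
gripper_width: 91.8
finger_force: 0.0
```

Call:
drive_tool([
  [0,0,0],
  [0,0,0],
  [0,0,0],
  [0,0,0],
  [0,0,0],
  [0,0,0],
  [0,0,0],
  [0,0,0],
  [0,0,0],
  [0,0,0],
], jaw=[1,1,1,1,1,1,1,1,1,1], roll=[0,0,0,0,0,0,0,0,0,0])

```text
clock: 16.9
tcp_pos: [618.1, 295.8, 97.2]
tool_rot: [0.0, 0.978, 0.206, 0.0]
contact_force: [-0.0, 0.8, 0.7]
gripper_width: 33.2
finger_force: 30.0
```

Call:
drive_tool([
  [0,0,0],
  [0,0,0.05],
  [0,0,0.1],
  [0,0,0.1],
  [0,0,0.1],
  [0,0,0.05],
  [-0.01,-0.08,0],
  [-0.015,-0.15,0],
  [-0.02,-0.17,0],
  [-0.02,-0.17,0],
], jaw=[1,1,1,1,1,1,1,1,1,1], roll=[0,0,0,0,0,0,0,0,0,0])

```text
clock: 17.73
tcp_pos: [604.3, 181.1, 177.0]
tool_rot: [-0.0, 0.978, 0.207, -0.0]
contact_force: [0.9, -0.7, -2.6]
gripper_width: 33.5
finger_force: 30.0
```

Call:
drive_tool([
  [-0.02,-0.17,0],
  [-0.02,-0.17,0],
  [-0.015,-0.14,0],
  [-0.01,-0.077,0],
  [0,0,0],
  [0,0,0],
  [0,0,0],
  [0,0,0],
  [0,0,0],
  [0,0,0],
], jaw=[1,1,1,1,1,1,1,1,1,1], roll=[0,0,0,0,0,0,0,0,0,0])

```text
clock: 18.57
tcp_pos: [592.0, 71.6, 177.1]
tool_rot: [-0.0, 0.978, 0.207, -0.0]
contact_force: [-0.2, -0.0, -1.3]
gripper_width: 33.3
finger_force: 30.0
```

```bash
python3 -c "
from h import *
hold('c7',(592.3,69),97)"
```

```text
[591.97803688  71.36024483 177.09501178]
side well [275.4842798 220.1651863] foot [274.20421231 211.24721918] wrist well [321.24181116 194.73697907] foot [319.11957575 201.91955414]
crop side well [201.07617733 178.14485845] foot [198.2315829  158.32715374] wrist well [601.24181116 134.73697907] foot [599.11957575 141.91955414]
```

View pics/c7.png

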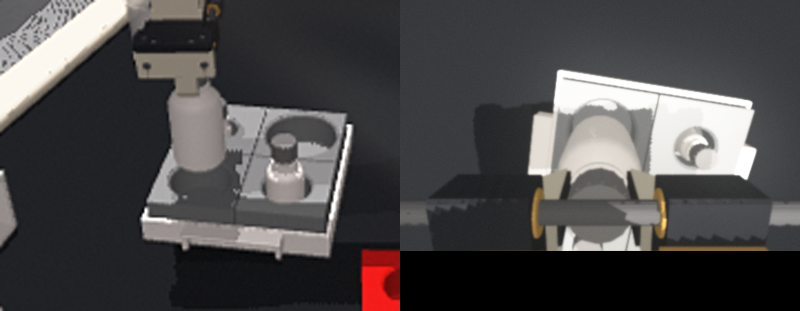

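Call:
drive_tool([
  [0,-0.01,0],
  [0,0,-0.05],
  [0,0,-0.05],
  [0,0,-0.05],
  [0,0,-0.05],
  [0,0,-0.05],
  [0,0,-0.05],
  [0,0,-0.045],
  [0,0,0],
  [0,0,0],
], jaw=[1,1,1,1,1,1,1,1,1,1], roll=[0,0,0,0,0,0,0,0,0,0])

```text
clock: 19.5
tcp_pos: [591.8, 68.4, 107.4]
tool_rot: [-0.0, 0.978, 0.206, -0.0]
contact_force: [0.6, -0.4, -1.0]
gripper_width: 33.6
finger_force: 30.0
```

Call:
drive_tool([
  [0,0,0],
  [0,0,0],
  [0,0,0],
  [0,0,0.02],
  [0,0,0.1],
  [0,0,0.15],
  [0,0,0.15],
  [0,0,0.18],
  [-0.05,-0.08,0.15],
  [-0.1,-0.16,0],
], jaw=[-1,-1,-1,-1,-1,-1,-1,-1,-1,-1], roll=[0,0,0,0,0,0,0,0,0,0])

```text
clock: 20.33
tcp_pos: [565.7, 25.7, 265.1]
tool_rot: [-0.001, 0.978, 0.209, 0.006]
contact_force: [1.1, -0.8, 0.7]
gripper_width: 91.0
finger_force: 0.0
```

Call:
drive_tool([
  [-0.1,-0.17,0],
  [-0.1,-0.17,0],
  [-0.1,-0.17,0],
  [-0.1,-0.17,0],
  [-0.1,-0.17,0],
  [-0.1,-0.17,0],
  [-0.1,-0.17,0],
  [-0.1,-0.17,0],
  [-0.1,-0.17,0],
  [-0.035,0,0],
], jaw=[-1,-1,-1,-1,-1,-1,-1,-1,-1,-1], roll=[0,0,0,0,0,0,0,0,0,0])

```text
clock: 21.17
tcp_pos: [371.1, -292.5, 258.4]
tool_rot: [0.001, 0.979, 0.202, -0.001]
contact_force: [-0.8, -0.5, -0.1]
gripper_width: 91.9
finger_force: 0.0
```

Run:
```python
from h import *
p=shot('wrist','w8'); t=telemetry.get_state()['tcp_pos'];print(t)
print(proj(p,[436,-279.5,154])*[1.2,1.2]-[180,0])
for d in optics.find_in(p,N[0])[:3]: print(d['at'],d['conf'],proj(p,d['at']))
q=optics.get_image('side'); print('crop seated med cap top',(proj(q,[592,69,138])-[230,140])*1.78+[480,0])
a=q['image'][140:260,230:410,::-1]
o=np.zeros((400,800,3),np.uint8);o[:,:480]=cv2.resize(p['image'][:333,150:550,::-1],(480,400));o[:213,480:]=cv2.resize(a,(320,213))
cv2.imwrite('pics/c8.png',o)
```

```text
[ 371.42979273 -289.25122742  258.33818694]
[220.41216723 156.7577351 ]
[436.2, -289.4, 112.3] 0.64 [340.17133145 133.11922052]
crop seated med cap top [556.13581508  91.81585295]
```

View pics/c8.png

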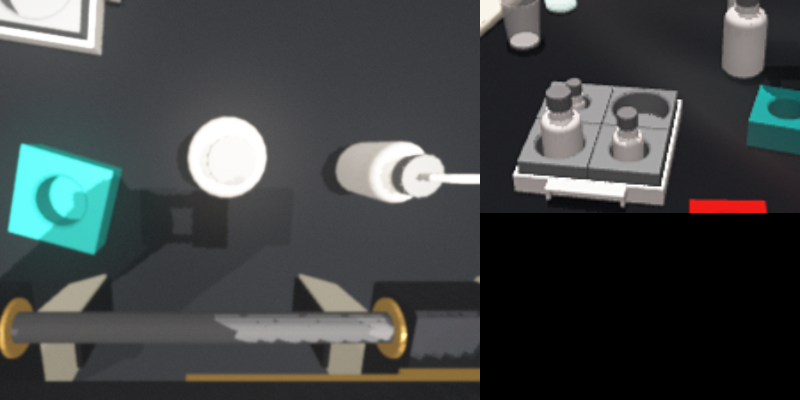

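Call:
drive_tool([
  [0.079,0.001,-0.02],
  [0.079,0.001,-0.02],
  [0.079,0.001,-0.02],
  [0.079,0.001,-0.02],
  [0,0,-0.1],
  [0,0,-0.1],
  [0,0,-0.1],
  [0,0,-0.1],
  [0,0,-0.1],
  [0,0,-0.095],
], jaw=[-1,-1,-1,-1,-1,-1,-1,-1,-1,-1], roll=[0,0,0,0,0,0,0,0,0,0])

```text
clock: 22.15
tcp_pos: [439.7, -282.8, 122.5]
tool_rot: [-0.0, 0.978, 0.208, 0.001]
contact_force: [-0.4, -1.0, 0.9]
gripper_width: 91.8
finger_force: 0.0
```

Call:
drive_tool([
  [0,0,0],
  [0,0,0],
  [0,0,0],
  [0,0,0],
  [0,0,0],
  [0,0,0],
  [0,0,0],
  [0,0,0],
  [0,0,0],
  [0,0,0],
], jaw=[1,1,1,1,1,1,1,1,1,1], roll=[0,0,0,0,0,0,0,0,0,0])

```text
clock: 22.98
tcp_pos: [438.5, -285.2, 123.4]
tool_rot: [0.0, 0.979, 0.206, 0.0]
contact_force: [1.0, -1.5, 1.7]
gripper_width: 37.6
finger_force: 30.0
```

Call:
drive_tool([
  [0,0,0],
  [0,0,0.05],
  [0,0,0.1],
  [0,0,0.1],
  [0,0,0.1],
  [0,0,0.05],
  [0.03,0.08,0],
  [0.05,0.14,0],
  [0.06,0.165,0],
  [0.06,0.165,0],
], jaw=[1,1,1,1,1,1,1,1,1,1], roll=[0,0,0,0,0,0,0,0,0,0])

```text
clock: 23.82
tcp_pos: [477.6, -173.8, 202.8]
tool_rot: [-0.0, 0.979, 0.205, -0.001]
contact_force: [0.9, 0.4, -4.7]
gripper_width: 37.1
finger_force: 30.0
```

Call:
drive_tool([
  [0.06,0.165,0],
  [0.06,0.165,0],
  [0.05,0.14,0],
  [0.03,0.09,0],
  [0.02,0.047,0],
  [0,0,0],
  [0,0,0],
  [0,0,0],
  [0,0,0],
  [0,0,0],
], jaw=[1,1,1,1,1,1,1,1,1,1], roll=[0,0,0,0,0,0,0,0,0,0])

```text
clock: 24.65
tcp_pos: [521.8, -54.9, 203.0]
tool_rot: [0.0, 0.979, 0.205, -0.0]
contact_force: [0.1, 0.3, -4.8]
gripper_width: 37.3
finger_force: 30.0
```

```bash
python3 -c "
from h import *
hold('c9',(522.4,-53.8),122)"
```

```text
[521.93900065 -54.64794228 203.10301049]
side well [320.58745073 200.0706763 ] foot [320.67658917 190.37243601] wrist well [317.9514576  187.50637936] foot [318.49494952 194.95812761]
crop side well [201.30544606 177.93483622] foot [201.50353148 156.38319113] wrist well [597.9514576  127.50637936] foot [598.49494952 134.95812761]
```

View pics/c9.png

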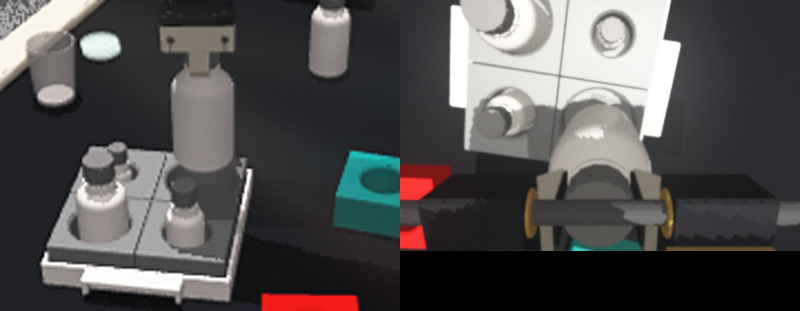

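Call:
drive_tool([
  [0,0.004,0],
  [0,0,-0.05],
  [0,0,-0.05],
  [0,0,-0.05],
  [0,0,-0.05],
  [0,0,-0.05],
  [0,0,-0.05],
  [0,0,-0.045],
  [0,0,0],
  [0,0,0],
], jaw=[1,1,1,1,1,1,1,1,1,1], roll=[0,0,0,0,0,0,0,0,0,0])

```text
clock: 25.58
tcp_pos: [522.1, -52.5, 133.5]
tool_rot: [-0.0, 0.978, 0.206, -0.0]
contact_force: [0.1, -0.7, -4.5]
gripper_width: 37.6
finger_force: 30.0
```

Call:
drive_tool([
  [0,0,0],
  [0,0,0],
  [0,0,0],
  [0,0,0],
  [0,0,0.05],
  [0,0,0.1],
  [0,0,0.15],
  [0,0,0.18],
  [0,0,0.18],
  [0,0,0.1],
], jaw=[-1,-1,-1,-1,-1,-1,-1,-1,-1,-1], roll=[0,0,0,0,0,0,0,0,0,0])

```text
clock: 26.42
tcp_pos: [523.4, -51.9, 291.2]
tool_rot: [0.001, 0.978, 0.207, 0.003]
contact_force: [0.4, -0.1, -0.4]
gripper_width: 91.3
finger_force: 0.0
```

Call:
drive_tool([
  [-0.05,-0.15,0],
  [-0.05,-0.15,0],
  [-0.05,-0.15,0],
  [-0.05,-0.15,0],
  [-0.05,-0.15,0],
  [-0.05,-0.15,0],
  [0,0,0],
  [0,0,0],
  [0,0,0],
  [0,0,0],
], jaw=[-1,-1,-1,-1,-1,-1,-1,-1,-1,-1], roll=[0,0,0,0,0,0,0,0,0,0])

```text
clock: 27.25
tcp_pos: [462.8, -231.2, 286.7]
tool_rot: [-0.0, 0.978, 0.207, 0.0]
contact_force: [-0.1, 0.7, -0.2]
gripper_width: 91.8
finger_force: 0.0
```

Run:
```python
from h import *
q=optics.get_image('side'); print(telemetry.get_state()['tcp_pos'])
for w,h in [((522,-54),164),((592,69),138),((496,42.5),112),((619,-27),88)]: print((proj(q,[*w,h])-[150,110])*2.6)
cv2.imwrite('pics/c10.png',cv2.resize(q['image'][110:340,150:450,::-1],None,fx=2.6,fy=2.6))
```

```text
[ 462.81521184 -231.16992155  286.58269203]
[441.97803348 139.00333691]
[319.20961753 212.11304364]
[426.09391208 242.80909251]
[345.66815568 196.79878721]
```

View pics/c10.png

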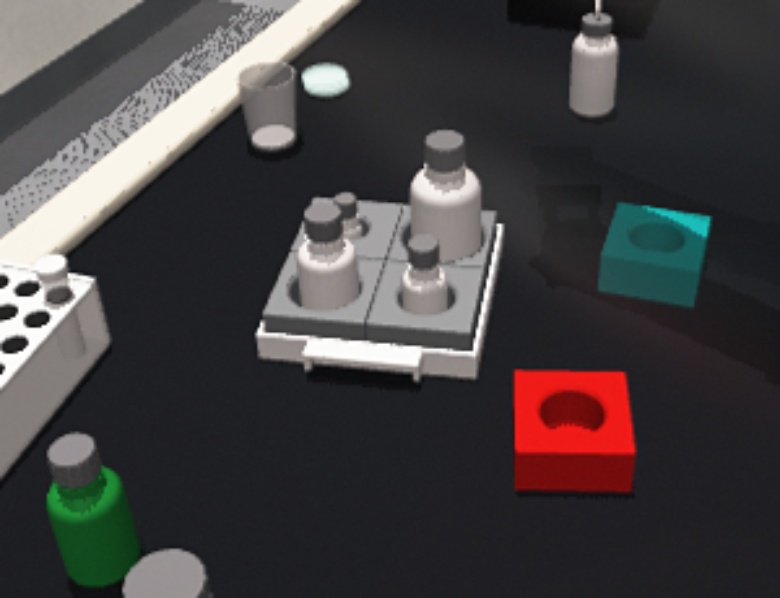

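The picture shows all four bottles upright in their wells, with cap tops at about (445,137), (323,211), (424,241) and (345,198). These match the positions predicted for seated bottles. The jar, the wash bottle and the green bottle are untouched.

```bash
python3 -c "
from h import *
print(job.close_job())"
```

```text
the job is handed in; nothing more can be done
None
```

All four bottles are standing fully down in their own wells, the jar and wash bottle were left where they stood, and I handed the job in with the gripper open and clear at about 27 s; no verdict came back.

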